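# Rock a shift shaft to its mark with a pendulum angle gauge

### The arm

A 7-joint arm with a two-finger parallel gripper is mounted at the origin on a cart in front of the work surface, level with it; the furniture and walls round the work are solid. World frame = base frame: x ahead of the robot, y to its left, z up, the work surface at z = 0. Lengths are in m, angles in rad, forces in N, time in s.
With the tool pointing down it reaches from about 0.4 to 0.85 m from the base axis. Payload 10.4 kg.
Tool frame: the origin (TCP) lies midway between the tips of the shut fingers; the grasp point (between the pads) lies 19 mm behind it; z points along the fingers, y is the line along which they close (so a half turn about z gives the same grasp; the last joint's range is limited). The gripper opens to 87 mm and grips with 3 to 60 N. Pads are 19 mm wide; open, the fingers measure 117 mm over their backs; the gripper's body (75 mm by 190 mm) begins 51 mm behind the grasp point.
Start: joints at [-1.215, 0.332, -0.065, 1.46, 0.022, 1.35, -0.088], TCP at [0.231, 0.581, 0.223] pointing down, gripper open.
Joint ranges: [-2.6, 2.6], [-0.5, 2.12], [-1.47, 1.34], [0.16, 2.42], [-1.27, 4.41], [0.06, 2.06], [-2.6, 2.6]. Speed limits (rad/s): [2.22, 2.22, 2.79, 2.79, 3.14, 3.14, 3.14].

### API

Orientations are given as a unit quaternion [x, y, z, w].
In Python, from bench import r gives the robot as it stands.
- The arm moves only by the tool arm_command, never from a script. Its argument "moves" is one flat list of numbers, 4 for each row, row after row: the shift along the tool's x, y, z in cm, then the turn about the tool's z in degrees. A call has 1 to 12 rows; each row shifts and turns the commanded pose from where the row before left it, along the tool's axes as they then stand; what a row does not reach is not made up. A row lasts 1/12 s, in which the tool goes at most 41.7 mm and 7.16 degrees, less where a joint would pass 70% of its speed; a pose out of reach is approached as far as the arm can. A call with a gripper value outside its range is refused whole. "fingers" is the opening in per cent of the stroke, from 0 (shut) to 100 (fully open), set as the call begins (left out, the last holds). The fingers move at their own pace and stop on an object; "squeeze" is the grip in N (left out, the last holds). Time passes only in rows, so rows that do not move let the fingers close. It gives the time, the measured TCP pose, the force, the opening and the grip force at its end, in the units of the state.
- r.read_state(): the state, without advancing time (a new reading comes with each control period).
- r.camera(name): name is "scene" or "top" or "wrist"; returns the picture (480x640x3 uint8, red, green, blue); there is no depth.
- r.camera_info(name): a dict with "fx", "fy", "cx", "cy" (pixels), "origin" and "attitude" of the camera in the world. Camera axes: x right, y up, looking along -z (the intrinsics and any distortion apply to the point x, -y, -z); pixel columns grow to the right and rows downward; lengths in m; the calibration is good to about 2 mm. The wrist camera is an equidistant fisheye: a pixel r from the principal point sees the ray r / f radians off the axis. A picture is of the moment at which its call begins: read the wrist's pose just before it. camera_info takes no time and is no camera call; for the wrist camera it gives the pose at the moment of the call.
- r.close_job(): hands the job in; it is judged then, once.
The state is a dict: "time": time; "joint_positions": joint angles; "joint_vel": joint speeds; "joint_torque": joint torques, N m; "ee_pos": TCP position; "eef_rot": TCP orientation; "ft_force": force on the tool from outside, world axes, zero at the start; "torque": the same for the moment, N m; "width": finger opening in m; "grip_force": force on a finger pad.
Only numpy, scipy, OpenCV 4.12 (cv2) and the standard library are available. Lean on these libraries where they do the work, as an engineer would, in place of code of your own. Each camera call takes 0.05 s, during which the arm holds its last target. There are 200 camera calls.

### The job

Take the angle gauge out of its wooden rack and hang it by the slot at its lower end on the flat blade of the spring-loaded shift shaft, pushed well on. Then rock the gauge, and the shaft with it, to the left until its swinging pointer settles on the red mark clip, and finish while still gripping the gauge and holding it steady there, so that a mate could lock the shaft. Leave the tape roll, the vee block and the steel race where they are.

Things in the scene. Friction and masses are not known exactly. Their poses are not given: they have to be found in the camera images.
- angle_gauge: Angle gauge, 300 g, upright in the rack. Origin: middle of underside; z up, y left and -x out of the dial's face (to the robot at yaw 0). Aluminium foot 40 mm wide (y), 10 thick (x), z 0-58, with a slot through it along x, 12 wide, 42 high (z 8-50); round dial, 84 across, 10 thick, centre z 94; blue grip tab 14 thick (x), 36 wide, z 130-182, to pinch across its thickness from above.
- gauge_slot (a point): Centre of the slot of the gauge, 29 mm above its underside, mid-thickness; axes as the gauge's.
- gauge_grip (a point): Centre of the good place to grip the blue tab, 160 mm above the gauge's underside; axes as the gauge's.
- pointer (a joint): Pendulum pointer, black with brass bob, on the dial's centre: hangs plumb by its weight, settles in about 1 s. Value (rad): angle from the dial's bottom, positive to the gauge's +y (left seen from the robot); it equals the lean of the gauge's top to the left, 0 when upright.
- pointer_tip (a point): Tip of the pointer, 36 mm from the dial's centre.
- mark_clip (a joint): Red clip, 6 mm wide, 9 mm high, low on the dial's rim, already set; it cannot be knocked. Value (rad): its angle from the dial's bottom, positive to the gauge's +y, 0.30 to 0.50. Lean the gauge's top to the left by this angle and the pointer is on it.
- mark_point (a point): Middle of the red clip, 36 mm from the dial's centre, where the pointer's tip should stand (in front of it).
- gauge_rack: Light wooden rack fixed to the bench, 60 x 90 x 42 mm, with a pocket 13 mm (x) by 48 mm (y), 34 mm deep, floor 8 mm above the bench, where the gauge's foot stands. Origin: middle of underside; axes like the gauge's. Lift the gauge straight up 40 mm or more to free it. Rack and stand may change sides.
- shaft_stand: Stand fixed to the bench: grey base 100 x 90 x 12 mm, blue bearing block 50 mm square, 100 mm high, lock screw on top to 112 mm. Origin on the bench, 5 mm in front of the block's middle. x runs from the blade into the block, y left, z up; the shaft comes out of the -x face, its level axis 75 mm above the bench.
- blade_root (a point): On the shaft's axis where the blade leaves the round shoulder (44 mm across), 30 mm before the stand's origin, 75 mm up. x along the shaft into the stand, z up the blade at rest; turns with the shaft. Blade: 8 mm thick (y), 36 high (z), reaches 44 mm along -x, the last 4 a wedge. Gauge against the shoulder: slot centre 5 mm before this point.
- blade_tip (a point): Nose of the blade, on the shaft's axis, 44 mm in front of blade_root.
- shift_shaft (a joint): Turn of the shaft (rad): 0 at rest (blade upright), positive as the blade's top leans to the stand's +y (left). Return spring 0.5 N m per rad, stops at +-0.75. The slot has about 0.11 rad of play on the blade, so the shaft lags the gauge by that.
- masking_tape: Roll of white masking tape lying flat, 80 mm across, 24 mm high. Bystander.
- vee_block: Grey steel vee block, 57 x 56 x 34 mm, on the bench beside the big red vice. Bystander. The vice is fixed: it fills x 0.30 to 0.89, y -0.43 to -0.17 and is 272 mm high; pass well above it on the way to the work.
- inner_race: Steel bearing race, 33 mm across, 16 mm high. Bystander.
Things that resemble listed ones, but are neither listed nor needed, are in the scene too. Of the things that look like the angle_gauge, the larger one is meant.

How it is judged:
On the way, in this order (a step that is already met when the one before it is completed fails the run):
1. the gauge hangs on the blade of the shaft by its slot (x of gauge_slot in the frame of blade_root between -0.032 and 0.003 m and y of gauge_slot in the frame of blade_root between -0.007 and 0.007 m and z of gauge_slot in the frame of blade_root between -0.009 and 0.009 m), for 0.2 s.
2. the gauge, on the blade, is rocked until the pointer stands on the red clip (all of step 1 and distance between pointer_tip and mark_point below 0.003 m and value of joint shift_shaft above 0.05 rad), for 0.3 s.
At the end, for the whole second after the job is handed in: Blade in the gauge's slot (slot centre within 7 mm sideways, 9 mm in height, at most 32 mm before the shoulder); pointer tip within 3 mm of the clip's middle, under 0.2 rad/s; shaft turned over 0.05 rad; gauge under 0.02 m/s, gripped (over 1 N), clear of the rack; still held (all of step 2 and contact force between angle_gauge and the fingers above 1 N and velocity of joint pointer between -0.2 and 0.2 rad/s and linear speed of angle_gauge below 0.02 m/s and contact force between angle_gauge and gauge_rack below 0.1 N); the arm keeps its last pose, push and grip.
It fails at once if a bystander (tape, vee block, race) is moved more than 30 mm (distance of any of masking_tape, vee_block, inner_race from where it was at the start of the episode above 0.03 m).
It also fails if it takes over 54 s, if anything falls off the work surface, if the arm or the gripper's body presses on something with over 40 N, if the wrist force passes 120 N, or if a joint passes its speed limit or range.

## Working session

There is one attempt and no reset: what is moved stays moved. The work goes in short steps, Python scripts to look and compute and a tool call to move; the robot and the scene stay as the last step left them, time stands still between calls to the robot, and variables do not carry over. Pictures are saved under pics/ and viewed, at most 10 in all, crops included, and the job is handed in when it is done.

Besides the shell and the picture viewer there is one more tool, called as name(argument=value, ...) on one line, values as JSON. arm_command: Moves the arm, as the interface text tells. Its arguments: {"type":"object","properties":{"moves":{"type":"array"},"fingers":{"type":"number"},"squeeze":{"type":"number"}},"required":["moves"]}

```bash
mkdir -p pics; cat > h.py <<'E'
import numpy as np, cv2
from scipy.spatial.transform import Rotation as R
from bench import r
def snap(n,f):
    ci=r.camera_info(n); im=r.camera(n); np.save('pics/'+f+'.npy',im); cv2.imwrite('pics/'+f+'.png',im[:,:,::-1]); return im,ci
E
python3 - <<'E'
from h import *
import json
ims=[]
for n in ('scene','top'):
    im,ci=snap(n,n+'0'); print(n,ci)
s=r.read_state(); print(s['time'],s['ee_pos'],s['eef_rot'],s['width'],r.camera_info('wrist'))
E
```

```text
scene {'fx': 507.2579552010287, 'fy': 507.2579552010287, 'cx': 319.2032047532406, 'cy': 239.79081375912654, 'origin': array([-0.18974251, -0.53380951,  0.62152609]), 'attitude': array([ 0.46457362, -0.21450498, -0.37638678,  0.77232892])}
top {'fx': 589.1736612922982, 'fy': 589.1736612922982, 'cx': 315.78834479519105, 'cy': 241.20503235412318, 'origin': array([0.33415634, 0.07737732, 1.43196763]), 'attitude': array([ 0.04791374, -0.06426953, -0.69619409,  0.7133635 ])}
0.1 [0.23100393 0.58038366 0.22187206] [ 1.88250947e-01  9.82120769e-01 -6.06947780e-04 -9.00767923e-05] 0.08697892442623598 {'fx': 371.64829954431775, 'fy': 371.64829954431775, 'cx': 320.20188146692766, 'cy': 241.43485667459007, 'origin': array([0.16082381, 0.60805504, 0.38437727]), 'attitude': array([-0.11457019, -0.07697963,  0.55609128,  0.81957934])}
```

View pics/scene0.png

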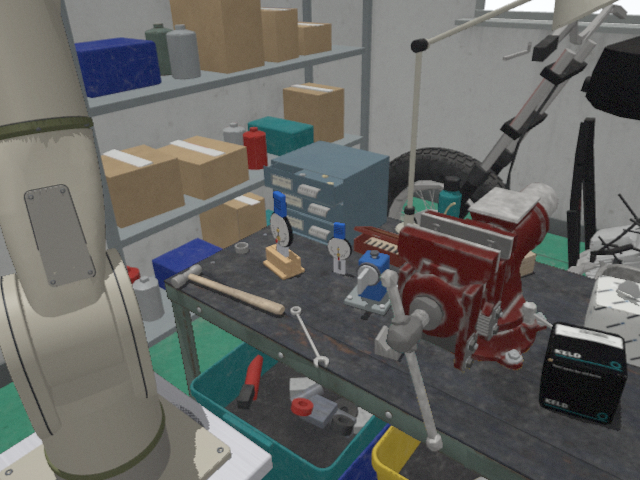

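View pics/top0.png

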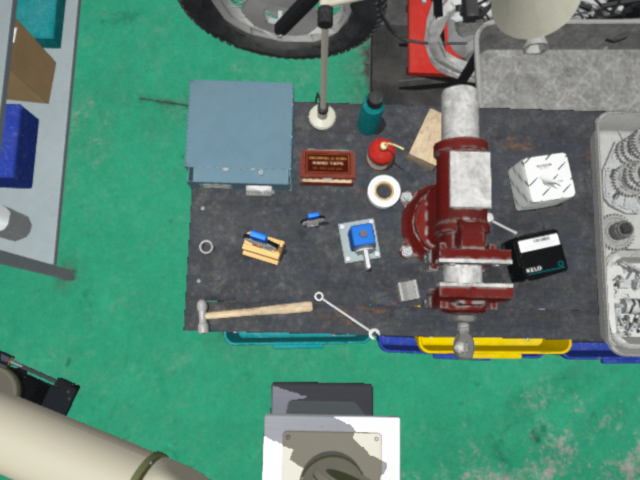

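The scene picture shows two gauges. The larger, with its blue tab at scene (279,205) and top (263,240), stands in the wooden rack at (284,260). The smaller stands free at scene (340,245) and top (314,218). The larger one in the rack fits the description. The stand is at scene (373,275) and top (362,240), with its shaft pointing towards the robot. I'll confirm this in one crop.

```bash
python3 - <<'E'
from h import *
a=np.load('pics/scene0.npy')[180:320,240:420]; b=np.load('pics/top0.npy')[195:285,230:390]
a=cv2.resize(a,(450,350),interpolation=2); b=cv2.resize(b,(800,450),interpolation=2)[:, :]
b=cv2.resize(b,(622,350)); 
c=np.vstack([np.hstack([cv2.resize(a,(400,311)),np.zeros((311,400,3),np.uint8)]),cv2.resize(b,(800,450))[80:369]])
cv2.imwrite('pics/crop1.png',c[:,:,::-1])
for n in('scene0','top0'):
    im=np.load(f'pics/{n}.npy'); hsv=cv2.cvtColor(im,cv2.COLOR_RGB2HSV)
    for nm,lo,hi in(('blue',(100,150,60),(125,255,255)),('wood',(10,80,120),(25,200,255))):
        m=cv2.inRange(hsv,lo,hi)
        k,l,st,ce=cv2.connectedComponentsWithStats(m)
        for i in range(1,k):
            if st[i,4]>25 and 180<st[i,0]<420 and 150<st[i,1]<320: print(n,nm,st[i],ce[i].round(1),[np.round(v,1) for v in cv2.minAreaRect(np.argwhere(l==i)[:,::-1].astype(np.float32))])
E
```

```text
scene0 blue [273 191  14  27 278] [279.3 203.7] [array([279.5, 203.9]), array([26.5, 12.1]), np.float64(86.2)]
scene0 blue [334 222  11  17 172] [339. 230.] [array([339., 230.]), array([16., 10.]), np.float64(90.0)]
scene0 blue [359 251  30  22 297] [376.3 260.5] [array([373.8, 260.9]), array([29.1, 17.9]), np.float64(14.0)]
scene0 blue [359 282  27  19 272] [374.1 292. ] [array([373.8, 292.8]), array([17.7, 24. ]), np.float64(45.0)]
scene0 wood [201 206  23  12  54] [211.3 212. ] [array([211.8, 211.9]), array([ 5.1, 22.2]), np.float64(67.6)]
scene0 wood [222 224  16  24 142] [230.7 236.2] [array([229.5, 235.5]), array([23., 15.]), np.float64(90.0)]
scene0 wood [202 230  20  16 113] [210.8 237.1] [array([211.8, 236.9]), array([21.9, 10.7]), np.float64(26.6)]
scene0 wood [264 244  41  35 781] [282.7 262.8] [array([283.1, 261.4]), array([43.3, 27.5]), np.float64(39.3)]
top0 blue [308 212  12   8  68] [313.1 215.4] [array([313.1, 215.2]), array([ 5.8, 11.6]), np.float64(76.0)]
top0 blue [349 224  26  26 436] [360.9 235.2] [array([361. , 235.7]), array([22.6, 24.5]), np.float64(78.7)]
top0 blue [249 230  19  13 141] [258.4 236.1] [array([258.8, 236.3]), array([18.7,  8.2]), np.float64(18.4)]
top0 wood [309 156  20   4  47] [318.4 157.5] [array([318.5, 157.5]), array([19.1,  2.2]), np.float64(3.6)]
top0 wood [312 161  16   4  50] [319.9 162.4] [array([319.5, 162.5]), array([ 3., 15.]), np.float64(90.0)]
top0 wood [330 162  13   3  35] [336.  162.9] [array([336., 163.]), array([ 2., 12.]), np.float64(90.0)]
top0 wood [375 182  18  18 103] [384.  189.5] [array([383.5, 190.5]), array([17., 17.]), np.float64(90.0)]
top0 wood [242 237  43  28 614] [263.2 251.1] [array([262. , 247.2]), array([39.6, 25.4]), np.float64(17.1)]
```

View pics/crop1.png

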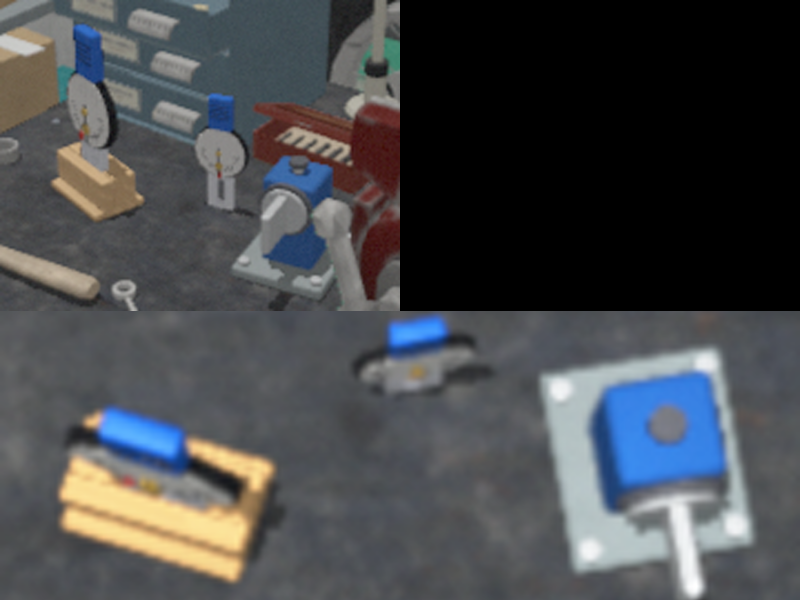

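The crop confirms it: the large gauge stands in the rack with its red clip left of the pointer, and the blade comes out towards the robot. Next I compute poses.

```bash
cat >> h.py <<'E'
def ray(ci,px,fish=False):
    px=np.atleast_2d(np.array(px,float)); u=(px[:,0]-ci['cx'])/ci['fx']; v=(px[:,1]-ci['cy'])/ci['fy']
    if fish:
        t=np.hypot(u,v); k=np.sin(t)/np.maximum(t,1e-9); d=np.c_[u*k,-v*k,-np.cos(t)]
    else: d=np.c_[u,-v,-np.ones(len(u))]
    return R.from_quat(ci['attitude']).apply(d/np.linalg.norm(d,axis=1)[:,None])
def onz(ci,px,z,fish=False):
    d=ray(ci,px,fish); o=np.array(ci['origin']); return o+d*((z-o[2])/d[:,2])[:,None]
def tri(O,D):
    A=sum(np.eye(3)-np.outer(d,d) for d in D); b=sum((np.eye(3)-np.outer(d,d))@o for o,d in zip(O,D)); return np.linalg.solve(A,b)
def proj(ci,P,fish=False):
    p=R.from_quat(ci['attitude']).inv().apply(np.atleast_2d(P)-ci['origin']); x,y,z=p[:,0],-p[:,1],-p[:,2]
    if fish:
        h=np.hypot(x,y); t=np.arctan2(h,z); k=t/np.maximum(h,1e-9)
    else: k=1/z
    return np.c_[ci['cx']+ci['fx']*x*k, ci['cy']+ci['fy']*y*k]
E
python3 - <<'E'
from h import *
T=r.camera_info('top');S=r.camera_info('scene')
print('tab',tri([T['origin'],S['origin']],[ray(T,(258.6,236.2))[0],ray(S,(279.4,203.8))[0]]))
def c(p): p=np.array(p,float); return np.c_[230+p[:,0]/5,195+(p[:,1]-231)/5]
b=onz(T,c([(542,375),(718,350),(752,543),(577,571)]),.012); print(b,b.mean(0))
for i in range(4): d=b[(i+1)%4]-b[i]; print(np.linalg.norm(d),np.degrees(np.arctan2(d[1],d[0])))
print('blade',onz(T,c([(677,505),(693,596)]),.090))
print('screw',onz(T,c([(667,424)]),.112))
print('tabrect',onz(T,[[258.8+9*np.cos(a),236.3+9*np.sin(a)] for a in (np.radians(18.4),np.radians(198.4))],.18))
rk=onz(T,c([(62,497),(88,410),(275,462),(250,550)]),.042);print(rk,rk.mean(0))
print('race, tape',onz(T,[(206,247),(384,191)],.016))
# blue tab axis of top edge
E
```

```text
tab [0.54505852 0.17577146 0.16212797]
[[ 0.60675542 -0.00756704  0.012     ]
 [ 0.62163727 -0.09412595  0.012     ]
 [ 0.52620818 -0.11139776  0.012     ]
 [ 0.51029404 -0.02617502  0.012     ]] [ 0.56622373 -0.05981644  0.012     ]
0.08782888510371009 -80.24465905355046
0.09697951080338857 -169.74103126619812
0.0866958819448055 100.57735755845935
0.09823978430179225 10.918579527576998
blade [[ 0.53244869 -0.06624065  0.09      ]
 [ 0.49041872 -0.07398501  0.09      ]]
screw [[ 0.56638298 -0.05898121  0.112     ]]
tabrect [[0.53680759 0.15481147 0.18      ]
 [0.54821395 0.19191169 0.18      ]]
[[0.5357643  0.22175488 0.042     ]
 [0.57808355 0.21113226 0.042     ]
 [0.55528135 0.12110946 0.042     ]
 [0.51265896 0.13167213 0.042     ]] [0.54544704 0.17141718 0.042     ]
race, tape [[ 0.54017901  0.31236642  0.016     ]
 [ 0.69166775 -0.11897236  0.016     ]]
```

The large gauge's tab is at about (0.545, 0.174) with yaw about -15.5°. The stand yaw is about +10°, and blade_root is at about (0.531, -0.066, 0.075). I turn the tool first.

arm_command(moves=[0,0,0,7,0,0,0,7,0,0,0,7,0,0,0,7,0,0,0,7,0,0,0,7,0,0,0,7,0,0,0,7,0,0,0,7,0,0,0,7,0,0,0,7,0,0,0,7], fingers=100, squeeze=20)

```text
time: 1.1
ee_pos: [0.231, 0.5805, 0.2221]
eef_rot: [0.799, 0.601, -0.0, 0.0]
ft_force: [-0.7, -0.1, 0.3]
width: 0.0868
grip_force: 0.0
```

```bash
cat >> h.py <<'E'
def go(P):
    s=r.read_state(); q=R.from_quat(s['eef_rot']); d=q.inv().apply(np.array(P)-s['ee_pos'])*100
    y=q.apply([0,1,0]); print('t',round(s['time'],2),'pos',np.round(s['ee_pos'],4),'tooly yaw',round(np.degrees(np.arctan2(y[1],y[0])),1),'F',np.round(s['ft_force'],1),'w',round(s['width'],4),'shift cm',d.round(2))
E
python3 -c "
from h import *
go([.52,.18,.30])"
```

```text
t 1.1 pos [0.231  0.5805 0.2221] tooly yaw -16.0 F [-0.7 -0.1  0.3] w 0.0868 shift cm [-30.51  38.84  -7.77]
```

arm_command(moves=[-2,2.5,-1.3,0,-2.5,3.1,-1.3,0,-2.5,3.1,-1.3,0,-2.5,3.1,-1.3,0,-2.5,3.1,-1.3,0,-2.5,3.1,-1.3,0,-2.5,3.2,0,0,-2.5,3.2,0,0,-2.5,3.2,0,0,-2.5,3.2,0,0,-2.5,3.2,0,0,-2.5,3.2,0,0])

```text
time: 2.1
ee_pos: [0.5094, 0.195, 0.3001]
eef_rot: [0.797, 0.604, 0.0, -0.0]
ft_force: [0.6, 1.0, 0.1]
width: 0.0869
grip_force: 0.0
```

```bash
python3 -c "
from h import *
im,ci=snap('wrist','w1'); print(ci); go([.545,.174,.30])"
```

```text
{'fx': 371.64829954431775, 'fy': 371.64829954431775, 'cx': 320.20188146692766, 'cy': 241.43485667459007, 'origin': array([0.5289862 , 0.26685979, 0.46269895]), 'attitude': array([-0.13656901,  0.01887874, -0.13515467,  0.98118587])}
t 2.15 pos [0.5137 0.1865 0.3003] tooly yaw -16.2 F [ 0.2 -8.8 -1.1] w 0.0871 shift cm [-0.33  3.35  0.04]
```

View pics/w1.png

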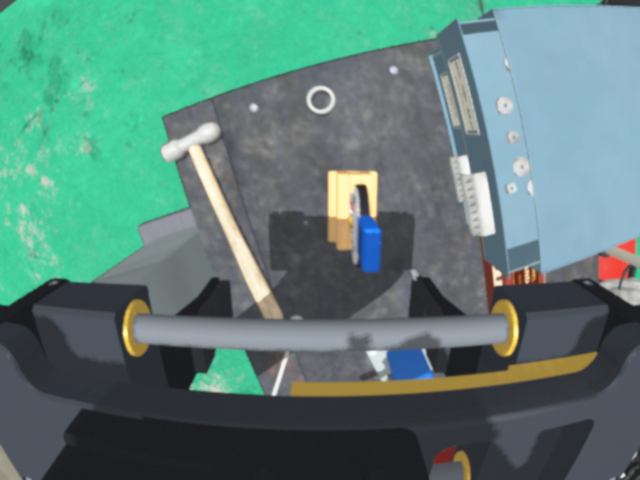

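The wrist picture shows the blue tab at pixels (359-381, 216-272) over the rack at (352,205), between the fingers' lines. I refine its pose from its mask.

```bash
python3 - <<'E'
from h import *
ci=dict(r.camera_info('wrist')); im=np.load('pics/w1.npy')
ci['origin']=np.array([0.5289862,0.26685979,0.46269895]); ci['attitude']=np.array([-0.13656901,0.01887874,-0.13515467,0.98118587])
hsv=cv2.cvtColor(im,cv2.COLOR_RGB2HSV); m=cv2.inRange(hsv,(100,150,40),(125,255,255)); m[:205]=0;m[280:]=0;m[:,:345]=0;m[:,395:]=0
for row in range(214,276,6): 
    c=np.where(m[row])[0]; print(row,c.min() if len(c) else 0,c.max() if len(c) else 0,hsv[row,c[::3],2] if len(c) else '')
m2=m&cv2.inRange(hsv,(0,0,190),(255,255,255))
for mm in(m,m2):
    bx=cv2.boxPoints(cv2.minAreaRect(np.argwhere(mm>0)[:,::-1].astype(np.float32))); w=onz(ci,bx,.190,True); print(bx.round(1).tolist(),w.round(4).tolist(),w.mean(0))
w=onz(ci,[(328,171),(377,171)],.042,True);print('rack left edge corners',w)
E
```

```text
214 0 0 
220 359 372 [186 196 198 199 196]
226 359 378 [137 184 205 208 208 207 175]
232 359 381 [122 162 227 247 250 244 247 195]
238 359 380 [119 157 191 200 201 201 198 156]
244 359 381 [112 159 192 201 201 201 198 172]
250 359 380 [114 160 193 200 200 200 194 139]
256 360 380 [124 178 197 200 198 199 179]
262 360 379 [117 181 197 199 198 197 175]
268 362 379 [149 194 198 198 198 179]
274 0 0 
[[359.0, 215.0], [381.0, 215.0], [381.0, 272.0], [359.0, 272.0]] [[0.5417, 0.2043, 0.19], [0.5579, 0.1999, 0.19], [0.5475, 0.1552, 0.19], [0.5306, 0.1601, 0.19]] [0.54440706 0.17987085 0.19      ]
[[359.70001220703125, 217.10000610351562], [378.70001220703125, 215.39999389648438], [383.3999938964844, 268.29998779296875], [364.3999938964844, 269.8999938964844]] [[0.5418, 0.2026, 0.19], [0.5561, 0.2, 0.19], [0.55, 0.1577, 0.19], [0.5351, 0.1606, 0.19]] [0.54573645 0.18024094 0.19      ]
rack left edge corners [[0.52748511 0.22913825 0.042     ]
 [0.58140117 0.21463585 0.042     ]]
```

arm_command(moves=[0,0,0,-1.5,-0.2,1.6,0,0,-0.2,1.6,0,0,0,0,0,0,0,0,0,0])

```text
time: 2.57
ee_pos: [0.5389, 0.1847, 0.2996]
eef_rot: [0.789, 0.614, -0.001, 0.0]
ft_force: [-0.6, -0.3, -0.1]
width: 0.0872
grip_force: 0.0
```

```bash
python3 -c "
from h import *
go([.545,.175,.149])"
```

```text
t 2.57 pos [0.5389 0.1847 0.2996] tooly yaw -14.3 F [-0.6 -0.3 -0.1] w 0.0872 shift cm [-0.78  0.84 15.06]
```

arm_command(moves=[-0.8,0.8,0,0,0,0,2,0,0,0,3,0,0,0,3,0,0,0,3,0,0,0,2.5,0,0,0,1.5,0,0,0,0,0,0,0,0,0])

```text
time: 3.32
ee_pos: [0.5442, 0.1752, 0.1502]
eef_rot: [0.789, 0.614, -0.0, -0.0]
ft_force: [0.2, 0.4, 0.6]
width: 0.0871
grip_force: 0.0
```

```bash
python3 -c "
from h import *
im,ci=snap('wrist','w2'); go([.545,.175,.149])
cv2.imwrite('pics/w2c.png',cv2.resize(im[120:360,200:520,::-1],(640,480)))"
```

```text
t 3.37 pos [0.545  0.1755 0.1513] tooly yaw -14.2 F [-1.   0.6  0.5] w 0.0872 shift cm [-0.05  0.01  0.23]
```

View pics/w2c.png

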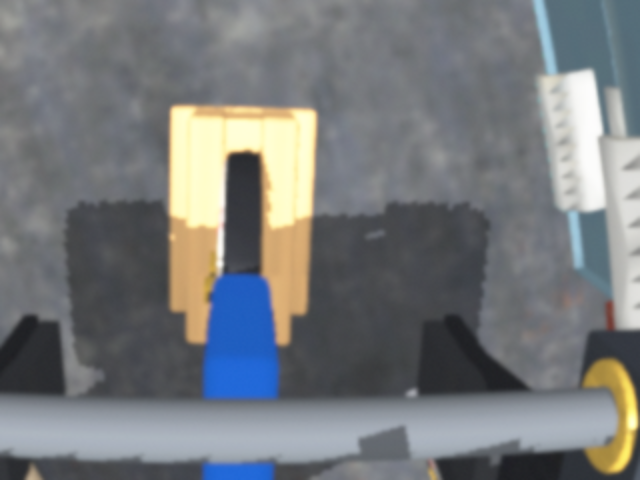

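The crop shows the tab at crop column 240, midway between the finger edges at 65 and 420, and square to them. I close the fingers.

arm_command(moves=[0,0,0.1,0,0,0,0,0,0,0,0,0,0,0,0,0,0,0,0,0,0,0,0,0,0,0,0,0,0,0,0,0], fingers=0, squeeze=25)

```text
time: 4.03
ee_pos: [0.5446, 0.1755, 0.1492]
eef_rot: [0.789, 0.614, 0.0, -0.0]
ft_force: [-0.3, -0.2, -0.7]
width: 0.0415
grip_force: 0.0
```

arm_command(moves=[0,0,0,0,0,0,0,0,0,0,0,0,0,0,0,0,0,0,0,0,0,0,0,0,0,0,0,0,0,0,0,0])

```text
time: 4.7
ee_pos: [0.5445, 0.1756, 0.1492]
eef_rot: [0.789, 0.614, -0.0, -0.0]
ft_force: [-0.2, 0.7, 0.6]
width: 0.0139
grip_force: 25.0
```

arm_command(moves=[0,0,-0.5,0,0,0,-1,0,0,0,-1.5,0,0,0,-1.5,0,0,0,-1.5,0,0,0,-1,0,0,0,0,0,0,0,0,0])

```text
time: 5.37
ee_pos: [0.5448, 0.1755, 0.2195]
eef_rot: [0.789, 0.614, 0.0, 0.0]
ft_force: [0.2, 0.2, -4.3]
width: 0.014
grip_force: 25.0
```

```bash
python3 - <<'E'
from h import *
im,ci=snap('wrist','w3'); go([.42,-.087,.22])
cc=im[120:360,230:420]; cv2.imwrite('pics/w3c.png',cv2.resize(cc[:,:,::-1],(475,600),interpolation=2))
s=r.read_state(); q=R.from_quat(s['eef_rot'])
O=q.inv().apply(ci['origin']-s['ee_pos']); print('cam in tool',O)
E
```

```text
t 5.42 pos [0.5443 0.1754 0.2187] tooly yaw -14.2 F [-0.3 -0.6 -4.1] w 0.014 shift cm [-28.49  -5.62  -0.12]
cam in tool [ 0.07454697 -0.00041306 -0.16339624]
```

View pics/w3c.png

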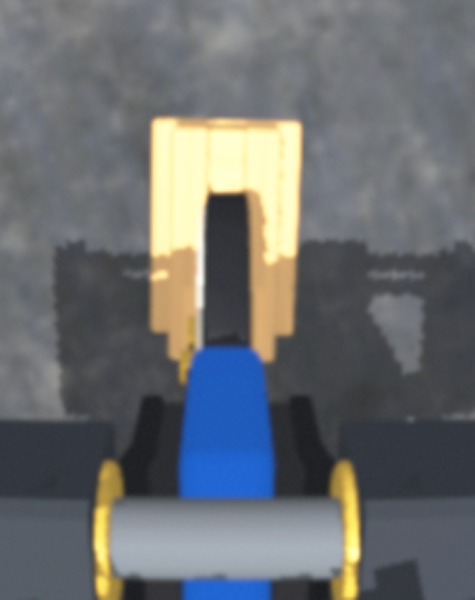

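The crop shows the dial's left rim at full pixel (321,197), the tab's lower left edge at row 259 and its upper left edge at row 301, hanging square. I compute the sideways offset in the tool frame.

```bash
python3 - <<'E'
from h import *
ci=r.camera_info('wrist'); s=r.read_state(); q=R.from_quat(s['eef_rot']).inv()
O=q.apply(ci['origin']-s['ee_pos'])
for n,px,z in(('tabbot',(320.5,258.8),.011),('tabtop',(320.5,300.8),-.041)):
    d=q.apply(ray(ci,px,True))[0]; print(n,O+d*(z-O[2])/d[2])
d=q.apply(ray(ci,(320.8,197.2),True))[0]; d=d[[0,2]]/np.hypot(d[0],d[2])
# circle tangent: perpendicular distance of centre (x0,.047) from ray = .042 ; solve x0
n=np.array([-d[1],d[0]]); n*=np.sign(n@np.array([-1,0]))
x0=(.042-n[1]*(.047-O[2]))/n[0]+O[0]; print('dial centre x',x0)
S=r.camera_info('scene')
im,ci2=snap('scene','s2')
p=proj(S,[s['ee_pos']]);print(p)
E
```

```text
tabbot [ 0.01630597 -0.0004754   0.011     ]
tabtop [ 0.0177923  -0.00051575 -0.041     ]
dial centre x -0.0013726227035388144
[[278.23517875 179.80919395]]
```

```bash
python3 -c "
from h import *
go([.4467,-.0804,.22])"
```

```text
t 5.47 pos [0.5441 0.1754 0.2183] tooly yaw -14.2 F [-0.8  0.2 -3.3] w 0.0136 shift cm [-27.18  -3.17  -0.15]
```

arm_command(moves=[-1.2,-0.5,0,0,-2,-0.7,0,0,-2.5,-0.7,0,0,-2.5,-0.7,0,0,-2.5,-0.6,0,0,-2.5,0,0,0,-2.5,0,0,0,-2.5,0,0,0,-2.5,0,0,0,-2.5,0,0,0,-2.2,0,0,0,-1.8,0,0,0])

```text
time: 6.47
ee_pos: [0.4457, -0.0822, 0.2184]
eef_rot: [0.79, 0.614, -0.0, -0.0]
ft_force: [1.0, 0.3, -3.2]
width: 0.0138
grip_force: 25.0
```

arm_command(moves=[0,0,0,-4,0,0,0,-5,0,0,0,-5,0,0,0,-5,0,0,0,-4,0,0,0,-1.5,0,0,0,0,0,0,0,0,0,0,0,0])

```text
time: 7.22
ee_pos: [0.4466, -0.0804, 0.2188]
eef_rot: [0.641, 0.767, -0.0, -0.0]
ft_force: [-0.0, -0.3, -4.2]
width: 0.0139
grip_force: 25.0
```

```bash
python3 -c "
from h import *
im,ci=snap('wrist','w4'); go([.4467,-.0804,.1872])
im2,_=snap('scene','s4')
a=cv2.resize(im[150:360,220:480],(400,323),interpolation=2); b=cv2.resize(im2[200:360,290:450],(400,400),interpolation=2)[:323]
cv2.imwrite('pics/c4.png',np.hstack([a,b])[:,:,::-1])"
```

```text
t 7.27 pos [ 0.4467 -0.0804  0.2189] tooly yaw 10.2 F [-0.1 -0.  -3.3] w 0.014 shift cm [-0.    0.    3.17]
```

View pics/c4.png

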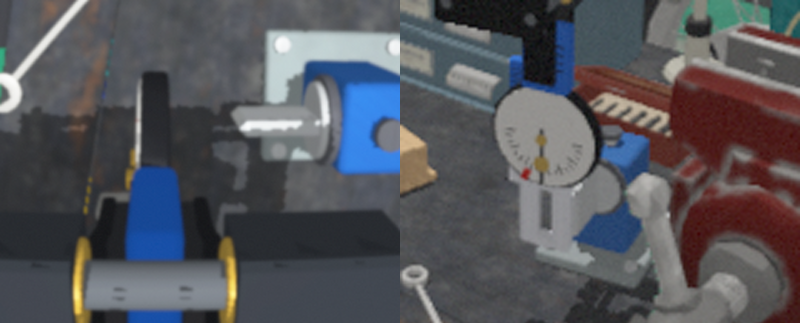

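The wrist crop shows the blade at crop (232-305, 105-137), level with the tool axis. The scene crop shows the gauge upright with its slot in front of the shaft. I measure the blade's edges from the wrist view.

```bash
python3 - <<'E'
from h import *
im=np.load('pics/w4.npy'); g=cv2.cvtColor(im,cv2.COLOR_RGB2GRAY)
for c in range(370,424,6): print(c,g[212:244,c].tolist())
ci=r.camera_info('wrist'); s=r.read_state(); q=R.from_quat(s['eef_rot']).inv()
O=q.apply(ci['origin']-s['ee_pos'])
for row in (218,224,226,230,234,236,238):
    o=[]
    for c in(385,410):
        d=q.apply(ray(ci,(c,row),True))[0]; z=s['ee_pos'][2]-.093; o.append((1000*(O+d*(z-O[2])/d[2])).round(1)[:2])
    print(row,o)
E
```

```text
370 [90, 91, 87, 76, 65, 57, 53, 53, 56, 66, 82, 97, 100, 92, 78, 64, 59, 54, 55, 63, 74, 74, 67, 59, 55, 54, 53, 53, 53, 58, 69, 78]
376 [93, 92, 91, 85, 75, 69, 85, 115, 137, 144, 145, 145, 143, 143, 141, 140, 139, 139, 143, 160, 185, 194, 164, 113, 75, 56, 52, 50, 55, 65, 77, 83]
382 [99, 97, 94, 85, 68, 62, 80, 114, 136, 147, 148, 150, 150, 149, 150, 158, 193, 232, 247, 249, 246, 236, 209, 169, 151, 141, 117, 83, 59, 53, 52, 53]
388 [93, 98, 100, 99, 90, 76, 89, 119, 140, 146, 149, 150, 150, 150, 151, 160, 194, 232, 242, 242, 234, 206, 167, 149, 144, 134, 110, 78, 61, 58, 57, 57]
394 [187, 188, 186, 173, 143, 119, 122, 135, 145, 148, 150, 150, 150, 150, 147, 155, 191, 231, 242, 242, 242, 235, 207, 168, 149, 141, 130, 120, 114, 114, 113, 114]
400 [204, 205, 204, 201, 184, 151, 131, 136, 145, 148, 149, 149, 149, 150, 151, 158, 194, 232, 242, 243, 235, 207, 166, 149, 146, 140, 131, 120, 116, 117, 123, 134]
406 [163, 147, 137, 131, 122, 115, 122, 135, 144, 147, 149, 151, 150, 149, 147, 157, 197, 232, 242, 240, 228, 203, 171, 153, 147, 138, 128, 118, 114, 113, 114, 113]
412 [114, 114, 115, 115, 115, 117, 122, 135, 143, 147, 149, 150, 151, 150, 150, 159, 194, 230, 241, 240, 228, 198, 163, 150, 146, 140, 128, 119, 115, 113, 113, 114]
418 [110, 113, 116, 117, 118, 119, 123, 131, 139, 144, 149, 151, 150, 148, 144, 138, 140, 145, 149, 149, 148, 149, 148, 147, 146, 141, 133, 123, 122, 120, 120, 119]
218 [array([12.4, 51.2]), array([12.6, 72. ])]
224 [array([ 7.4, 51.5]), array([ 7.6, 72.3])]
226 [array([ 5.8, 51.5]), array([ 5.9, 72.4])]
230 [array([ 2.5, 51.7]), array([ 2.6, 72.6])]
234 [array([-0.9, 51.8]), array([-0.8, 72.8])]
236 [array([-2.6, 51.9]), array([-2.5, 72.9])]
238 [array([-4.3, 52. ]), array([-4.2, 73. ])]
```

The blade is centred at tool x -0.15 mm and parallel to the tool. The gauge sits at about -1.1 mm. So I shift 1 mm left, lower 3.2 cm, and approach the nose.

arm_command(moves=[0.1,0,0.6,0,0,0,1,0,0,0,1,0,0,0,0.6,0,0,0.6,0,0,0,1,0,0,0,1,0,0,0,0.6,0,0,0,0,0,0,0,0,0,0])

```text
time: 8.15
ee_pos: [0.4781, -0.0738, 0.1869]
eef_rot: [0.641, 0.768, -0.001, -0.0]
ft_force: [-0.2, -0.3, -4.6]
width: 0.0137
grip_force: 25.0
```

```bash
python3 -c "
from h import *
go([.5214,-.0668,.1872])"
```

```text
t 8.15 pos [ 0.4781 -0.0738  0.1869] tooly yaw 10.3 F [-0.2 -0.3 -4.6] w 0.0137 shift cm [-0.08  4.39 -0.03]
```

arm_command(moves=[0,0.3,0,0,0,0.3,0,0,0,0.3,0,0,0,0.3,0,0,0,0.3,0,0,0,0.3,0,0,0,0,0,0])

```text
time: 8.73
ee_pos: [0.4964, -0.0702, 0.1872]
eef_rot: [0.641, 0.768, -0.0, 0.0]
ft_force: [-0.6, 0.5, -3.9]
width: 0.0138
grip_force: 25.0
```

There's no resistance past the nose, so the slot is on the blade. I push further on.

arm_command(moves=[0,0.4,0,0,0,0.4,0,0,0,0.4,0,0,0,0.4,0,0,0,0.4,0,0,0,0.4,0,0,0,0,0,0,0,0,0,0,0,0,0,0])

```text
time: 9.48
ee_pos: [0.5193, -0.0663, 0.1871]
eef_rot: [0.641, 0.768, -0.0, -0.0]
ft_force: [-0.3, -0.7, -3.2]
width: 0.0136
grip_force: 25.0
```

```bash
python3 - <<'E'
from h import *
im,ci=snap('scene','s5'); go([.5214,-.0668,.1872])
im2,_=snap('wrist','w5')
a=cv2.resize(im2[150:360,220:480],(400,323),interpolation=2); b=cv2.resize(im[210:330,310:440],(400,369),interpolation=2)
c=np.zeros((369,800,3),np.uint8); c[:323,:400]=a; c[:,400:]=b
cv2.imwrite('pics/c5.png',c[:,:,::-1])
E
```

```text
t 9.53 pos [ 0.5193 -0.0663  0.1871] tooly yaw 10.3 F [ 0.1 -0.1 -3.5] w 0.0138 shift cm [-0.09  0.2  -0.01]
```

View pics/c5.png

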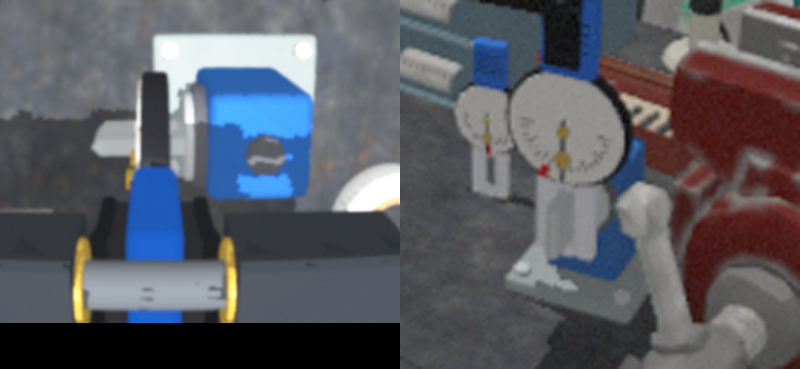

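The gauge is well on the blade: the nose sticks out in front in the wrist crop, at (92-135,138), and the dial is upright. The red clip is at scene crop (545,170), left of the bob at (561,160). Next I compute the clip angle by casting rays onto the dial's face.

```bash
cat >> h.py <<'E'
def clip(im,C,yaw,x0=-.006,box=60):
    S=r.camera_info('scene'); u=np.array([np.cos(yaw),np.sin(yaw),0]); n=np.array([-u[1],u[0],0])
    p=proj(S,[C+u*x0])[0]; hsv=cv2.cvtColor(im,cv2.COLOR_RGB2HSV)
    m=cv2.inRange(hsv,(0,110,90),(8,255,255))|cv2.inRange(hsv,(170,110,90),(180,255,255))
    d=ray(S,np.argwhere(m)[:,::-1]); o=np.array(S['origin']); P=o+d*(((C+u*x0-o)@u)/(d@u))[:,None]-C
    Y=P@n; Z=P[:,2]; k=(np.hypot(Y,Z)<.046)&(np.hypot(Y,Z)>.02)&(Z<0)
    w=1.0; print('centre px',p.round(1),'n',k.sum(),'clip y,z mm',(1000*Y[k].mean()).round(1),(1000*Z[k].mean()).round(1),'angle',np.arctan2(Y[k].mean(),-Z[k].mean()).round(3),'r',np.hypot(Y[k].mean(),Z[k].mean()).round(4))
    # brass (pivot and bob)
    mb=cv2.inRange(hsv,(12,110,90),(30,255,255)); d=ray(S,np.argwhere(mb)[:,::-1]); P=o+d*(((C+u*x0-o)@u)/(d@u))[:,None]-C
    Y=P@n; Z=P[:,2]; kk=np.hypot(Y,Z)<.044; print('brass',np.c_[1000*Y[kk],1000*Z[kk]].round(0).tolist())
E
python3 - <<'E'
from h import *
s=r.read_state(); e=np.array(s['ee_pos'])
yaw=np.radians(10.3); n=np.array([-np.sin(yaw),np.cos(yaw),0])
clip(np.load('pics/s5.npy'),e+n*-.001+[0,0,-.047],yaw)
e4=np.array([.4467,-.0804,.2189]); clip(np.load('pics/s4.npy'),e4+n*-.001+[0,0,-.047],yaw)
E
```

```text
centre px [363.6 251.2] n 8 clip y,z mm 15.1 -35.2 angle 0.406 r 0.0383
brass [[3.0, -0.0], [5.0, -3.0], [3.0, -3.0], [1.0, -2.0], [5.0, -5.0], [3.0, -5.0], [1.0, -4.0], [1.0, -6.0], [3.0, -18.0], [5.0, -21.0], [3.0, -20.0], [1.0, -20.0], [7.0, -24.0], [5.0, -23.0], [3.0, -23.0], [1.0, -22.0], [-1.0, -21.0], [5.0, -25.0], [3.0, -25.0], [1.0, -24.0], [-1.0, -24.0], [5.0, -28.0], [3.0, -27.0], [1.0, -26.0], [-1.0, -26.0]]
centre px [347.5 254.3] n 9 clip y,z mm 14.9 -34.8 angle 0.404 r 0.0378
brass [[5.0, -3.0], [3.0, -2.0], [1.0, -2.0], [5.0, -5.0], [3.0, -4.0], [1.0, -4.0], [3.0, -6.0], [1.0, -6.0], [5.0, -19.0], [3.0, -19.0], [7.0, -22.0], [5.0, -21.0], [3.0, -21.0], [1.0, -20.0], [7.0, -24.0], [5.0, -23.0], [3.0, -23.0], [1.0, -22.0], [-1.0, -22.0], [7.0, -26.0], [5.0, -25.0], [3.0, -25.0], [1.0, -24.0], [-1.0, -24.0], [5.0, -27.0], [3.0, -27.0], [1.0, -26.0], [-1.0, -26.0]]
```

The clip angle is about 0.38 rad. I rock left along an arc of radius 131 mm.

arm_command(moves=[0,0,0,0,0.5,0,0.02,0,0.5,0,0.02,0,0.5,0,0.05,0,0.5,0,0.06,0,0.5,0,0.1,0,0.5,0,0.1,0,0.5,0,0.13,0,0.5,0,0.13,0,0.5,0,0.16,0,0.5,0,0.16,0,0,0,0,0], squeeze=15)

```text
time: 10.58
ee_pos: [0.5102, -0.0159, 0.1774]
eef_rot: [0.64, 0.768, -0.0, -0.0]
ft_force: [-0.8, -2.4, -2.8]
width: 0.0143
grip_force: 15.0
```

arm_command(moves=[0,0,0,0,0,0,0,0,0,0,0,0,0,0,0,0,0,0,0,0,0,0,0,0,0,0,0,0,0,0,0,0,0,0,0,0,0,0,0,0,0,0,0,0])

```text
time: 11.5
ee_pos: [0.5105, -0.0169, 0.1779]
eef_rot: [0.641, 0.768, 0.0, -0.0]
ft_force: [-0.8, 0.6, -3.9]
width: 0.0138
grip_force: 15.0
```

```bash
python3 - <<'E'
from h import *
im,ci=snap('scene','s6'); go([.5193,-.0663,.1871])
cv2.imwrite('pics/c6.png',cv2.resize(im[200:310,300:430],(780,660),interpolation=cv2.INTER_CUBIC)[:600,:,::-1])
s=r.read_state(); e=np.array(s['ee_pos']); yaw=np.radians(10.3); n=np.array([-np.sin(yaw),np.cos(yaw),0]); L=.38
clip(im,e+[0,0,.019]-.066*(n*np.sin(L)+np.array([0,0,np.cos(L)]))-.001*n,yaw)
E
```

```text
t 11.55 pos [ 0.5105 -0.0169  0.1779] tooly yaw 10.3 F [-0.9  0.3 -5.3] w 0.0139 shift cm [-5.02 -0.02 -0.92]
centre px [351.5 250.3] n 5 clip y,z mm -1.2 -38.9 angle -0.032 r 0.0389
brass [[1.0, -2.0], [-1.0, -1.0], [3.0, -5.0], [1.0, -4.0], [-1.0, -4.0], [1.0, -6.0], [-1.0, -6.0], [3.0, -20.0], [1.0, -20.0], [5.0, -23.0], [3.0, -23.0], [1.0, -22.0], [-1.0, -21.0], [5.0, -25.0], [3.0, -25.0], [1.0, -24.0], [-1.0, -24.0], [-4.0, -23.0], [3.0, -27.0], [1.0, -27.0], [-1.0, -26.0], [-4.0, -25.0], [1.0, -29.0], [-2.0, -28.0]]
```

View pics/c6.png

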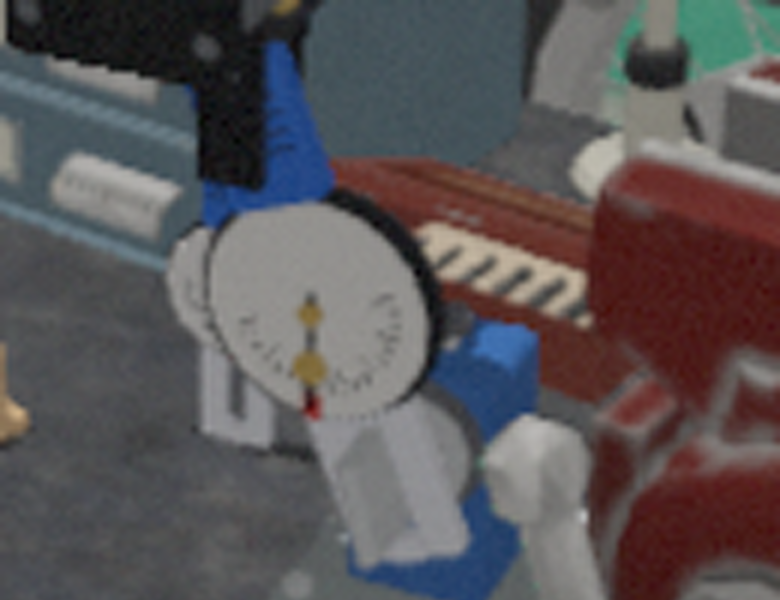

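The pointer hangs over the red clip: the pointer line is at crop column 310 and the clip at 312, which is within about 1 mm after parallax. The blade is visibly turned, and 1 s has been allowed for settling. Handing in.

```bash
python3 -c "
from h import *
print(r.read_state()['grip_force'], r.close_job())"
```

```text
the job is handed in; nothing more can be done
15.00115813978482 None
```

The gauge hangs on the blade about 12 mm short of the shoulder, leaned left about 0.38 rad. In the last picture the pointer is on the red clip to within about 1 mm. It was handed in at 11.6 s, gripped at 15 N; no verdict came back.

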